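# Snap the vent weight onto the pressure cooker and tug-test it

### The arm

A 7-joint arm with a two-finger parallel gripper is mounted at the origin on the work surface. World frame = base frame: x ahead of the robot, y to its left, z up, the work surface at z = 0. Lengths are in m, angles in rad, forces in N, time in s.
With the tool pointing down it reaches from about 0.35 to 0.9 m from the base axis. Payload 8.1 kg.
Tool frame: the origin (TCP) lies at the very end of the fingers, on their centre line; the grasp point (between the pads) lies 19 mm behind it; z points along the fingers, y is the line along which they close (so a half turn about z gives the same grasp; the last joint's range is limited). The gripper opens to 85 mm and grips with 20 to 120 N. Pads are 22 mm wide; open, the fingers measure 114 mm over their backs; the gripper's body (76 mm by 85 mm) begins 54 mm behind the grasp point. The pads swing forward as they close: fully open they stand 13 mm farther back than shut.
Start: joints at [-1.404, 0.434, 0.025, 1.573, -0.012, 1.134, -0.075], TCP at [0.167, 0.602, 0.231] pointing down, gripper open.
Joint ranges: [-2.62, 2.62], [-0.44, 2.09], [-1.27, 1.32], [0.08, 2.57], [-1.32, 4.46], [0.12, 2], [-2.74, 2.74]. Speed limits (rad/s): [2.22, 2.22, 3.01, 3.01, 3.14, 3.14, 3.14].

### API

Orientations are given as [roll, pitch, yaw] about the fixed x, y, z axes, in that order (R = Rz(yaw) Ry(pitch) Rx(roll)).
In Python, from cell import * gives the robot as it stands. The module is installed in compiled form; this text tells all that it offers.
- The arm moves only by the tool jog_arm, never from a script. Its argument "rows" is a list of rows, each a list of 2 entries, a list of its own where there are three numbers: the shift along the tool's x, y, z in mm, then the turn about the tool's z in rad. A call has 1 to 12 rows; each row is the pose to reach, as a shift and turn from the pose commanded when the call began, along the tool's axes at that moment; what a row does not reach only later rows make up. A row lasts 1/12 s, in which the tool goes at most 41.7 mm and 7.16 degrees, less where a joint would pass 70% of its speed; a pose out of reach is approached as far as the arm can. A call with a gripper value outside its range is refused whole. "claw" is the finger opening in mm, from 0 to 85.4, set as the call begins (left out, the last holds). The fingers move at their own pace and stop on an object; "newtons" is the grip in N (left out, the last holds). Time passes only in rows, so rows that repeat a pose let the fingers close. It gives the time, the measured TCP pose, the force, the opening and the grip force at its end, in the units of the state.
- read_state(): the state, without advancing time (a new reading comes with each control period).
- get_image(name): name is "scene" or "top" or "wrist"; returns the picture (420x560x3 uint8, red, green, blue); there is no depth.
- camera_info(name): a dict with "fx", "fy", "cx", "cy" (pixels), "R" (3x3) and "t" (3): a world point X has camera coordinates R X + t. Camera axes: x right, y down, z forward; pixel columns grow to the right and rows downward; lengths in m; the calibration is good to about 2 mm. The wrist camera is an equidistant fisheye: a pixel r from the principal point sees the ray r / f radians off the axis. A picture is of the moment at which its call begins: read the wrist's pose just before it. camera_info takes no time and is no camera call; for the wrist camera it gives the pose at the moment of the call.
- finish_job(): hands the job in; it is judged then, once.
The state is a dict: "clock": time; "q": joint angles; "dq": joint speeds; "effort": joint torques, N m; "eef_pos": TCP position; "eef_rot": TCP orientation; "ft_force": force on the tool from outside, world axes, zero at the start; "wrist_torque": the same for the moment, N m; "grip_width": opening from 0.0 (shut) to 1.0 (fully open); "finger_force": force on a finger pad.
Only numpy, scipy, OpenCV 4.12 (cv2) and the standard library are available. Lean on these libraries where they do the work, as an engineer would, in place of code of your own. Each camera call takes 0.05 s, during which the arm holds its last target. There are 200 camera calls.

### The job

Take the loose vent weight off the white plate and press it straight down over the vent pipe in the middle of the pressure cooker's lid until it snaps fully home, firmly but without ramming it. Then, with it home, prove the catch holds: tug the weight straight up with a steady pull of about 10 N for a full second (never more than 15 N), and finally let go of it, leaving it fully home and upright. Leave the plate, the spoon and the condiment carousel as they are.

Things in the scene. Friction and masses are not known exactly. Their poses are not given: they have to be found in the camera images.
- weight: Loose vent weight, 100 g, upright on the plate: round steel cup, mouth down, 34 mm across, 38 mm tall; on top a red knob, 26 mm across, 40 to 62 mm above the underside (best grip), sprung: it gives 1 to 3 mm up or down under load. Origin: centre of the underside, z up. Mouth: an 18 mm hole in a 4 mm thick lip; above it the cavity is 25 mm wide, up to 30 mm above the underside. Yaw does not matter.
- cooker: Aluminium pressure cooker, 194 mm across, fixed and heavy on a low gas ring. Origin at bench level under its centre, z up; lid 150 mm up in the middle, 138 mm at the rim. The vent pipe stands in the middle: seat flange 29 mm across, collar 14 mm across and 5 mm high, pipe 10 mm across. A black handle sticks out along +x, 90 to 240 mm from the axis, its top at 143 mm; a small grip at -x.
- vent_seat (a point): Centre of the vent pipe's seat (the flange's upper face) on the pipe's axis, 165 mm above the bench, 15 mm above the lid. The weight is fully home when its underside rests here.
- vent_tip (a point): Tip of the vent pipe, 23 mm above the seat, on the axis. Below it three sprung catches, 8.5 mm high, sloping on top, stand out to 23 mm across. The weight's lip rides down over them (about 3 to 9 N); they snap out above the lip and then hold it against any tug used here, with free up-and-down play: 2 to 8 mm, different each time and not measured. Short of the snap the weight just pulls off.
- plate: White ceramic plate, loose, 200 mm across, rim 18 mm high, inner floor 5 mm above the bench and flat to about 40 mm from its centre. Origin at the centre of its underside.
- spoon: Steel spoon lying on the bench, 170 mm long, along its own x; not part of the job.
- pot_lid (a point): Top centre of one of the five closed glass pots on the rotating steel condiment carousel (150 mm across, 130 mm tall with its centre knob, pots 72 mm tall); the carousel's axis lies 49 mm from this point. Not part of the job.
Mind the look-alikes: they are no part of the job. There is more than one size of the weight; the job needs the middle-sized.

How it is judged:
By the outcome, as a careful person would: the job done as asked, in the order asked, and still so for the second after the job is handed in, with the robot touching nothing.
It also fails if it takes over 61 s, if anything falls off the work surface, if the arm or the gripper's body presses on something with over 40 N, if the wrist force passes 120 N, or if a joint passes its speed limit or range.

## Working session

There is one attempt and no reset: what is moved stays moved. The work goes in short steps, Python scripts to look and compute and a tool call to move; the robot and the scene stay as the last step left them, time stands still between calls to the robot, and variables do not carry over. Pictures are saved under pics/ and viewed, at most 10 in all, crops included, and the job is handed in when it is done.

Besides the shell and the picture viewer there is one more tool, called after ">>>" as name(argument=value, ...) on one line, values as JSON. jog_arm: Moves the arm, as the interface text tells. Its arguments: {"type":"object","properties":{"rows":{"type":"array","items":{"type":"array"}},"claw":{"type":"number"},"newtons":{"type":"number"}},"required":["rows"]}

```bash
mkdir -p pics; python3 - <<'E'
from cell import *
import cv2
for n in ("scene","top"):
    im=get_image(n); cv2.imwrite(f"pics/{n}0.png",im[:,:,::-1])
    c=camera_info(n); print(n,c)
s=read_state(); print(s)
E
```

```text
scene {'fx': 516.3214782525496, 'fy': 516.3214782525496, 'cx': 275.6637184129575, 'cy': 210.19105680956514, 'R': array([[-0.1578756 ,  0.98735313,  0.01446015],
       [ 0.74887512,  0.12926272, -0.64998246],
       [-0.64363138, -0.09178752, -0.75981162]]), 't': array([ 0.16320895, -0.33132596,  1.53779445])}
top {'fx': 404.110710767107, 'fy': 404.110710767107, 'cx': 278.21347261411955, 'cy': 207.70028751171327, 'R': array([[ 0.00426832, -0.99999012, -0.00124325],
       [-0.97715546, -0.00390667, -0.21248986],
       [ 0.21248291,  0.00212182, -0.97716248]]), 't': array([-0.10575194,  0.58452548,  1.09095174])}
{'clock': 0.1, 'q': array([-1.40358051,  0.43513333,  0.02499181,  1.57402446, -0.01163103,
        1.13403672, -0.07510358]), 'dq': array([-6.45150881e-05, -1.36806653e-03,  8.19251773e-04, -3.18376199e-03,
        8.75753563e-04, -5.24974330e-04,  5.38685708e-04]), 'effort': array([ 4.30272470e-03, -6.71753168e+01,  1.02856446e+00, -3.16904283e+01,
        1.59076683e-02,  7.06985287e-03,  4.15734519e-05]), 'eef_pos': array([0.16652193, 0.60191357, 0.23060998]), 'eef_rot': array([-3.14014042e+00,  1.11233803e-04,  2.87167406e+00]), 'ft_force': array([-0.23356369, -0.01862857, -0.16450055]), 'wrist_torque': array([-0.04319881,  0.050579  ,  0.02929954]), 'finger_force': 0.0, 'grip_width': 1.0030036527579578}
```

View pics/scene0.png

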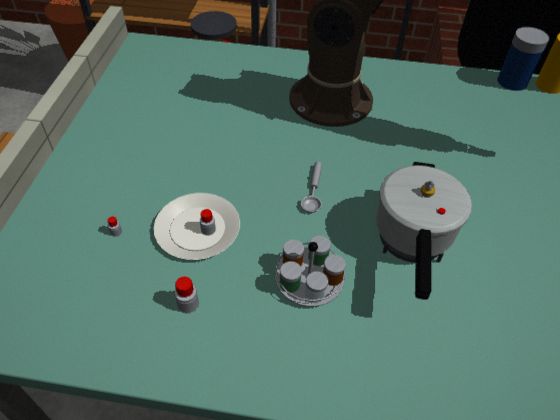

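View pics/top0.png

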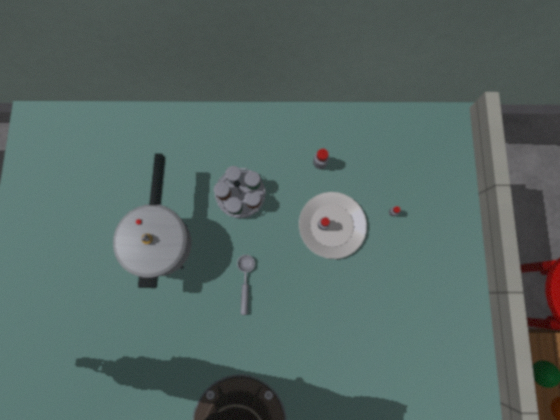

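```bash
cat > h.py <<'E'
from cell import *
import numpy as np, cv2
def ray(n,u,v,c=None):
    c=c or camera_info(n); x,y=(u-c["cx"])/c["fx"],(v-c["cy"])/c["fy"]
    if n=="wrist":
        r=np.hypot(x,y); s=np.sinc(r/np.pi); d=np.array([x*s,y*s,np.cos(r)])
    else: d=np.array([x,y,1.])
    return -c["R"].T@c["t"], c["R"].T@d
def atz(n,u,v,z,c=None):
    o,d=ray(n,u,v,c); return o+d*(z-o[2])/d[2]
def tri(a,b):
    A=[];B=[]
    for n,u,v in (a,b):
        o,d=ray(n,u,v); d=d/np.linalg.norm(d); P=np.eye(3)-np.outer(d,d); A.append(P);B.append(P@o)
    return np.linalg.lstsq(np.vstack(A),np.hstack(B),rcond=None)[0]
E
python3 - <<'E'
from h import *
a=cv2.imread("pics/scene0.png");b=cv2.imread("pics/top0.png")
f=lambda i,u,v:cv2.resize(i[v-33:v+33,u-33:u+33],(396,396),interpolation=cv2.INTER_CUBIC)
cv2.imwrite("pics/crop.png",np.vstack([np.hstack([f(a,207,222),f(a,428,193)]),np.hstack([f(b,325,223),f(b,148,240)])])[:, :])
i=cv2.imread("pics/crop.png");cv2.imwrite("pics/crop.png",cv2.resize(i,(600,600)))
for n,p,q in(("weight",(207,216),(325.5,222)),("big",(185,287),(322.5,155)),("small",(113,222),(397,210)),("pipe",(428,188),(148,240))):
    print(n,tri(("scene",*p),("top",*q)))
E
```

```text
weight [ 0.54578228 -0.23750439  0.05178302]
big [ 0.74315753 -0.23176992  0.06432571]
small [ 0.5852781  -0.44901044  0.03424969]
pipe [0.47785217 0.23227787 0.15865421]
```

View pics/crop.png

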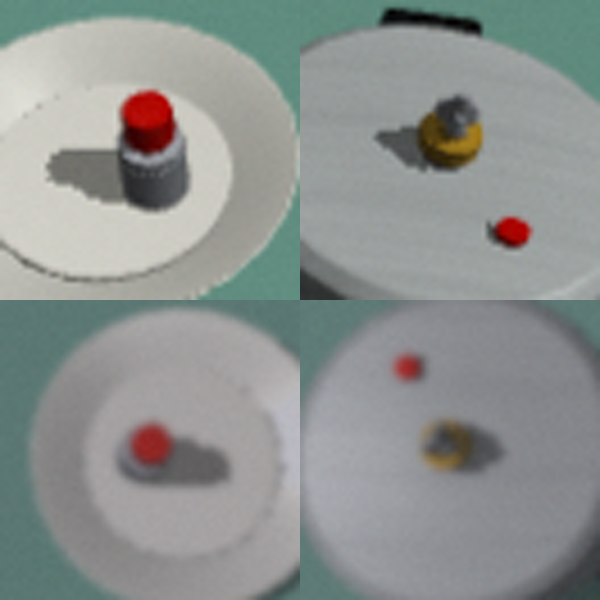

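Look-alikes with red knobs: the weight on the plate at scene (207,216) is middle-sized, big one at (185,287), small one at (113,222), and a red indicator on the lid at (441,211). The crop confirms my choice, a cup with a red knob on the plate floor. The pipe is the grey tip over the gold flange, scene (430,183). Next I go above the weight.

>>> jog_arm(rows=[[[-590, -708, 0], 0], [[-590, -708, 0], 0], [[-590, -708, 0], 0], [[-590, -708, 0], 0], [[-590, -708, 0], 0], [[-590, -708, 0], 0], [[-590, -708, 0], 0], [[-590, -708, 0], 0], [[-590, -708, 0], 0], [[-590, -708, 0], 0], [[-590, -708, 0], 0], [[-590, -708, 0], 0]], claw=85, newtons=40)

```text
clock: 1.1
eef_pos: [0.3728, 0.1448, 0.2314]
eef_rot: [3.141, -0.0, 2.872]
ft_force: [1.2, 0.3, -0.9]
grip_width: 0.992
finger_force: 0.0
```

>>> jog_arm(rows=[[[-270, -324, 80], 0], [[-270, -324, 80], 0], [[-270, -324, 80], 0], [[-270, -324, 80], 0], [[-270, -324, 80], 0], [[-270, -324, 80], 0], [[-270, -324, 80], 0], [[-270, -324, 80], 0], [[-270, -324, 80], 0], [[-270, -324, 80], 0], [[-270, -324, 80], 0], [[-270, -324, 80], 0]])

```text
clock: 2.1
eef_pos: [0.5462, -0.2418, 0.1501]
eef_rot: [-3.139, -0.001, 2.867]
ft_force: [-0.7, 0.9, 0.1]
grip_width: 0.995
finger_force: 0.0
```

```bash
python3 - <<'E'
from h import *
s=read_state();print(s["eef_pos"],s["eef_rot"],s["ft_force"])
c=camera_info("wrist");im=get_image("wrist");cv2.imwrite("pics/w1.png",im[:,:,::-1])
print(c, -c["R"].T@c["t"])
# red blob
h=cv2.cvtColor(im,cv2.COLOR_RGB2HSV);m=(((h[...,0]<8)|(h[...,0]>172))&(h[...,1]>170)&(h[...,2]>60)).astype(np.uint8)
n,l,st,ce=cv2.connectedComponentsWithStats(m)
for i in range(1,n):
    if st[i,4]>40: print(st[i],ce[i],atz("wrist",*ce[i],0.062,c))
E
```

```text
[ 0.54623004 -0.24182577  0.15013506] [-3.13894566e+00 -8.02238284e-04  2.86662993e+00] [-0.66725907  0.88718227  0.07940963]
{'fx': 325.19226210127806, 'fy': 325.19226210127806, 'cx': 280.34208890088854, 'cy': 212.5178634559686, 'R': array([[ 0.27146631,  0.96244401, -0.00274942],
       [ 0.91690017, -0.25774973,  0.30472802],
       [ 0.29257499, -0.08524434, -0.95243544]]), 't': array([ 0.08475907, -0.57763969,  0.12225938])} [ 0.47085865 -0.22004041  0.2927002 ]
[272 203  33  32 799] [288.42803504 218.62703379] [ 0.547994   -0.23615888  0.062     ]
[ 91 287  20  22 299] [100.9632107  297.64214047] [ 0.57718618 -0.42704544  0.062     ]
```

View pics/w1.png

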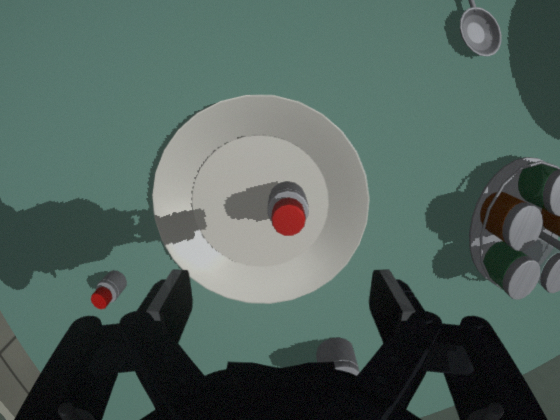

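>>> jog_arm(rows=[[[0, 1, 30], 0], [[0, 1, 50], 0], [[0, 1, 50], 0], [[0, 1, 50], 0]])

```text
clock: 2.48
eef_pos: [0.5461, -0.2345, 0.101]
eef_rot: [3.141, -0.002, 2.873]
ft_force: [0.4, 0.3, -0.5]
grip_width: 0.992
finger_force: 0.0
```

```bash
python3 - <<'E'
from h import *
s=read_state();print(s["eef_pos"],s["eef_rot"],s["ft_force"])
c=camera_info("wrist");im=get_image("wrist")
h=cv2.cvtColor(im,cv2.COLOR_RGB2HSV);m=(((h[...,0]<8)|(h[...,0]>172))&(h[...,1]>170)&(h[...,2]>60)).astype(np.uint8)
n,l,st,ce=cv2.connectedComponentsWithStats(m)
for i in range(1,n):
    if st[i,4]>40: print(st[i],ce[i],atz("wrist",*ce[i],0.061,c))
E
```

```text
[ 0.54608201 -0.23450879  0.10103388] [ 3.14069157e+00 -2.44537972e-03  2.87332880e+00] [ 0.43233147  0.32426583 -0.54865955]
[259 226  38  37 537] [278.02048417 239.11918063] [ 0.54269898 -0.23489144  0.061     ]
[ 61 313  19  20 174] [ 68.50574713 321.70689655] [ 0.57195022 -0.42444426  0.061     ]
```

>>> jog_arm(rows=[[[0, 0, 15], 0], [[0, 0, 30], 0], [[0, 0, 45], 0], [[0, 0, 53], 0], [[0, 0, 53], 0], [[0, 0, 53], 0], [[0, 0, 53], 0], [[0, 0, 53], 0]])

```text
clock: 3.2
eef_pos: [0.5475, -0.2367, 0.0495]
eef_rot: [3.142, 0.002, 2.872]
ft_force: [-0.7, -0.1, 0.3]
grip_width: 0.997
finger_force: 0.0
```

```bash
python3 - <<'E'
from h import *
s=read_state();print(s["eef_pos"],s["eef_rot"],s["ft_force"])
im=get_image("wrist");cv2.imwrite("pics/w2.png",im[:,:,::-1])
E
```

```text
[ 0.54753433 -0.23672866  0.04949526] [3.14159039e+00 1.82122302e-03 2.87172131e+00] [-0.6625175  -0.06750068  0.32660068]
```

View pics/w2.png

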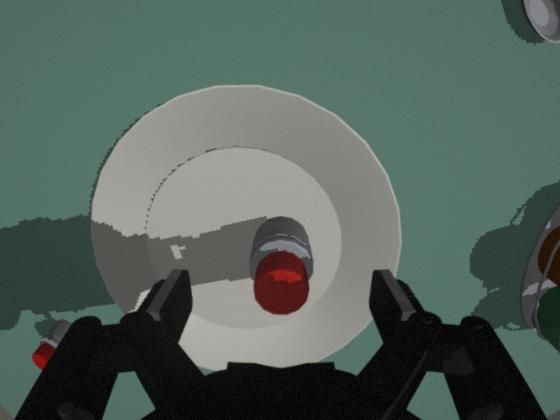

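The knob at (281,285) sits midway between the finger tips at (183,275) and (378,275). I'll lower 3 mm and close.

>>> jog_arm(rows=[[[0, 0, 3], 0], [[0, 0, 3], 0], [[0, 0, 3], 0], [[0, 0, 3], 0], [[0, 0, 3], 0], [[0, 0, 3], 0], [[0, 0, 3], 0], [[0, 0, 3], 0], [[0, 0, 3], 0], [[0, 0, 3], 0], [[0, 0, 3], 0], [[0, 0, 3], 0]], claw=0, newtons=50)

```text
clock: 4.25
eef_pos: [0.5468, -0.2365, 0.0453]
eef_rot: [3.142, 0.0, 2.872]
ft_force: [-0.6, -0.2, 1.5]
grip_width: 0.284
finger_force: 48.9
```

>>> jog_arm(rows=[[[0, 0, -10], 0], [[0, 0, -30], 0], [[0, 0, -60], 0], [[0, 0, -90], 0], [[0, 0, -120], 0], [[0, 0, -150], 0], [[0, 0, -180], 0], [[0, 0, -205], 0], [[0, 0, -215], 0], [[0, 0, -215], 0], [[0, 0, -215], 0]])

```text
clock: 5.17
eef_pos: [0.5466, -0.2362, 0.2599]
eef_rot: [3.141, -0.0, 2.872]
ft_force: [-0.5, -0.2, -2.2]
grip_width: 0.283
finger_force: 49.3
```

```bash
python3 - <<'E'
from h import *
print(tri(("scene",430.2,182.7),("top",146,237.6)),tri(("scene",428.2,189.5),("top",146.9,239.1)))
print(atz("scene",430.2,182.7,.188),atz("top",146,237.6,.188),atz("scene",428.2,189.5,.165),atz("top",146.9,239.1,.165))
s=read_state();print(s["eef_pos"],s["eef_rot"],s["ft_force"],s["grip_width"])
E
```

```text
[0.48130521 0.23172811 0.17823784] [0.48036368 0.23430822 0.15729562]
[0.49048856 0.23110646 0.188     ] [0.47994999 0.22641234 0.188     ] [0.48786255 0.23256708 0.165     ] [0.47931855 0.23145247 0.165     ]
[ 0.54658944 -0.2362154   0.25992672] [ 3.14126263e+00 -4.55427961e-05  2.87185505e+00] [-0.4633402  -0.22728391 -2.18991395] 0.2829337311096132
```

>>> jog_arm(rows=[[[8, 15, 0], 0], [[24, 45, 0], 0], [[43, 80, 0], 0], [[62, 115, 0], 0], [[81, 150, 0], 0], [[100, 185, 0], 0], [[119, 220, 0], 0], [[138, 255, 0], 0], [[157, 290, 0], 0], [[176, 325, 0], 0], [[195, 360, 0], 0], [[210, 390, 0], 0]])

```text
clock: 6.17
eef_pos: [0.4459, 0.1978, 0.2584]
eef_rot: [-3.14, -0.003, 2.874]
ft_force: [1.0, 0.6, -1.0]
grip_width: 0.284
finger_force: 49.5
```

>>> jog_arm(rows=[[[12, 22, 0], 0], [[18, 32, 0], 0], [[18, 32, 0], 0], [[18, 32, 0], 0], [[18, 32, 0], 0], [[18, 32, 0], 0], [[18, 32, 0], 0]])

```text
clock: 6.75
eef_pos: [0.44, 0.2296, 0.2602]
eef_rot: [-3.141, 0.0, 2.869]
ft_force: [-0.1, 0.3, -0.8]
grip_width: 0.28
finger_force: 49.5
```

```bash
python3 - <<'E'
from h import *
s=read_state();print(s["eef_pos"],s["eef_rot"],s["ft_force"])
c=camera_info("wrist");im=get_image("wrist")
np.savez("w3.npz",**c)
for p in ((.483,.231,.188),(.483,.231,.165)):
    v=c["R"]@np.array(p)+c["t"];a=np.arctan2(np.hypot(v[0],v[1]),v[2]);print(c["cx"]+c["fx"]*a*v[0]/np.hypot(v[0],v[1]),c["cy"]+c["fx"]*a*v[1]/np.hypot(v[0],v[1]))
cv2.imwrite("pics/w3.png",im[:,:,::-1])
E
```

```text
[0.43999116 0.22962766 0.2601947 ] [-3.14125504e+00  2.22652907e-05  2.86935762e+00] [-0.12431554  0.343297   -0.77149376]
297.4092483032066 276.81994004962996
296.0813496418217 263.1533682389648
```

View pics/w3.png

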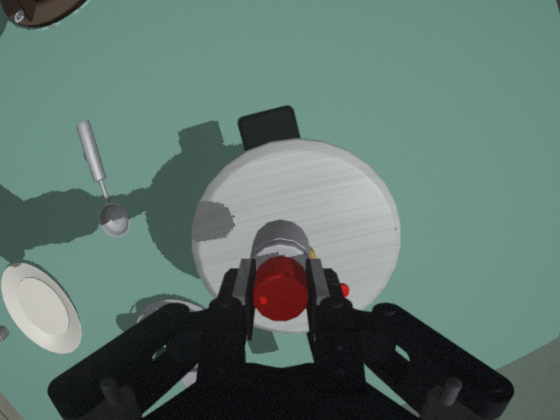

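The held weight hides the pipe: only a bit of the gold flange shows, at (312,254). I'll move beyond it for a clear view.

>>> jog_arm(rows=[[[-25, 7, 0], 0], [[-55, 15, 0], 0], [[-80, 22, 0], 0], [[-87, 24, 0], 0], [[-87, 24, 0], 0], [[-87, 24, 0], 0], [[-87, 24, 0], 0], [[-87, 24, 0], 0]])

```text
clock: 7.47
eef_pos: [0.5288, 0.2312, 0.2605]
eef_rot: [3.141, -0.001, 2.872]
ft_force: [-0.1, 0.5, -2.0]
grip_width: 0.286
finger_force: 49.5
```

```bash
python3 - <<'E'
from h import *
s=read_state();print(s["eef_pos"],s["eef_rot"],s["ft_force"])
c=camera_info("wrist");im=get_image("wrist")
np.savez("w4.npz",**c)
for p in ((.483,.231,.188),(.483,.231,.165)):
    v=c["R"]@np.array(p)+c["t"];a=np.arctan2(np.hypot(v[0],v[1]),v[2]);u=c["cx"]+c["fx"]*a*v[0]/np.hypot(v[0],v[1]);w=c["cy"]+c["fx"]*a*v[1]/np.hypot(v[0],v[1]);print(u,w)
u,w=int(u),int(w);print("origin",u-70,w-70)
cv2.imwrite("pics/w4.png",cv2.resize(im[max(0,w-70):w+70,u-70:u+70,::-1],None,fx=4,fy=4,interpolation=cv2.INTER_CUBIC))
E
```

```text
[0.52876604 0.23117845 0.26045752] [ 3.14129008e+00 -6.31007948e-04  2.87235812e+00] [-0.06733063  0.53933121 -1.95767543]
261.7121650232093 163.44791872554032
263.4518753976871 158.52572170894237
origin 193 88
```

View pics/w4.png

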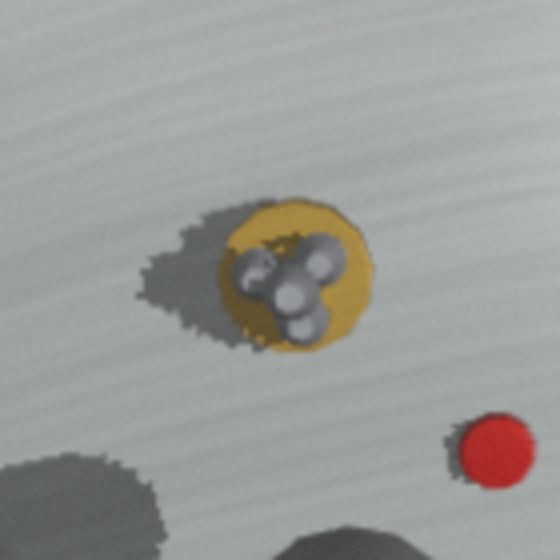

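The pipe tip is at crop (291,297), full image (265.4,161.9). The flange centre is at (266.9,156.4).

```bash
python3 - <<'E'
from h import *
c=dict(np.load("w4.npz"));s=read_state()
print(atz("wrist",265.4,161.9,.188,c),atz("wrist",266.9,156.4,.165,c),s["eef_pos"])
im=get_image("wrist");c=camera_info("wrist")
h=cv2.cvtColor(im,cv2.COLOR_RGB2HSV);m=(((h[...,0]<8)|(h[...,0]>172))&(h[...,1]>150)&(h[...,2]>50)).astype(np.uint8)
n,l,st,ce=cv2.connectedComponentsWithStats(m)
z=s["eef_pos"][2]-.0403+.062
for i in range(1,n):
    if st[i,4]>300: print(st[i],ce[i])
cv2.imwrite("pics/w5.png",cv2.resize(im[200:340,210:350,::-1],None,fx=4,fy=4,interpolation=cv2.INTER_CUBIC))
E
```

```text
[0.48265921 0.23366269 0.188     ] [0.48216202 0.23388296 0.165     ] [0.5288728  0.23124513 0.26054782]
[ 253  257   56   63 2858] [280.15745276 288.79671099]
```

View pics/w5.png

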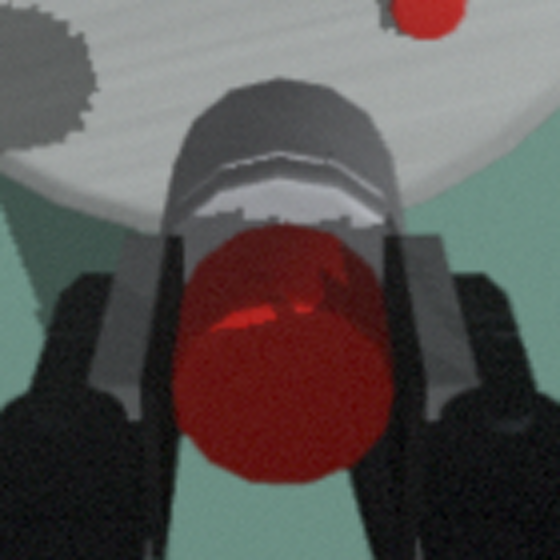

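```bash
python3 - <<'E'
from h import *
s=read_state();c=camera_info("wrist");p=s["eef_pos"]
k=atz("wrist",280.6,296.6,p[2]+.0215,c);print(k,k-p)
y=s["eef_rot"][2];X=np.array([np.cos(y),np.sin(y)]);Y=np.array([np.sin(y),-np.cos(y)])
for o in(p[:2],k[:2]):
    d=np.array([.4825,.2337])-o;print(d@X*1e3,d@Y*1e3)
E
```

```text
[0.52797252 0.23175863 0.28207503] [-0.00105362  0.0005052   0.0215    ]
45.5019449414786 -10.011999833846643
44.3519237256538 -10.218876896658216
```

>>> jog_arm(rows=[[[15, -3, 0], 0], [[35, -8, 0], 0], [[44.6, -10, 0], 0], [[44.6, -10, 0], 0], [[44.6, -10, 0], 0], [[44.6, -10, 10], 0], [[44.6, -10, 20], 0], [[44.6, -10, 25], 0], [[44.6, -10, 25], 0], [[44.6, -10, 25], 0], [[44.6, -10, 25], 0], [[44.6, -10, 25], 0]])

```text
clock: 8.57
eef_pos: [0.4845, 0.2333, 0.2355]
eef_rot: [3.141, 0.0, 2.871]
ft_force: [-0.3, 0.4, -0.7]
grip_width: 0.283
finger_force: 49.5
```

```bash
python3 - <<'E'
from h import *
s=read_state();print(s["eef_pos"],s["ft_force"])
a=get_image("scene");b=get_image("top")
f=lambda i,u,v:cv2.resize(i[v-40:v+40,u-40:u+40,::-1],(400,400),interpolation=cv2.INTER_CUBIC)
cv2.imwrite("pics/s6.png",np.hstack([f(a,428,180),f(b,147,238)]))
E
```

```text
[0.48453212 0.2332524  0.23553504] [-0.32093326  0.3640957  -0.70308623]
```

View pics/s6.png

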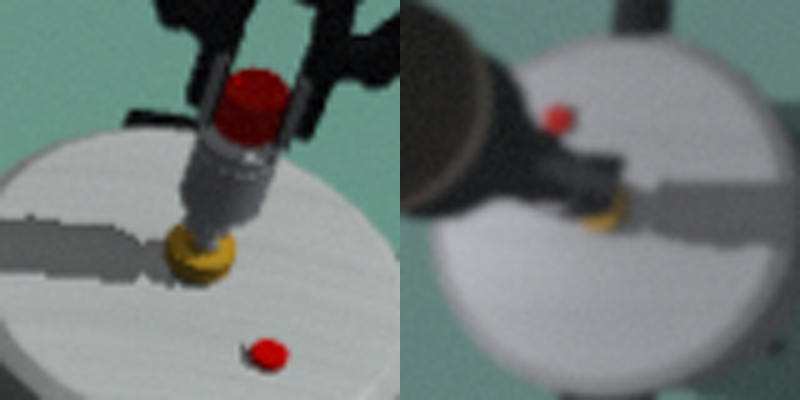

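The weight hangs in line over the pipe (scene crop: cup bottom at (222,215), pipe at (208,235)). I'll lower it slowly.

>>> jog_arm(rows=[[[0, 0, 2], 0], [[0, 0, 4], 0], [[0, 0, 6], 0], [[0, 0, 8], 0], [[0, 0, 10], 0], [[0, 0, 10], 0], [[0, 0, 10], 0]])

```text
clock: 9.25
eef_pos: [0.4841, 0.2332, 0.2252]
eef_rot: [-3.141, -0.0, 2.872]
ft_force: [-0.3, -0.0, -1.1]
grip_width: 0.284
finger_force: 49.5
```

>>> jog_arm(rows=[[[0, 0, 1.5], 0], [[0, 0, 3], 0], [[0, 0, 4.5], 0], [[0, 0, 6], 0], [[0, 0, 7.5], 0], [[0, 0, 9], 0], [[0, 0, 9], 0], [[0, 0, 9], 0]])

```text
clock: 9.92
eef_pos: [0.4851, 0.2334, 0.2176]
eef_rot: [3.14, 0.002, 2.871]
ft_force: [-1.9, -0.8, 10.7]
grip_width: 0.281
finger_force: 50.7
```

>>> jog_arm(rows=[[[1, 0, 0], 0], [[1, 0, 1], 0], [[1, 0, 2], 0], [[1, 0, 3], 0], [[1, 0, 3], 0]])

```text
clock: 10.33
eef_pos: [0.4831, 0.2337, 0.2135]
eef_rot: [3.141, -0.0, 2.872]
ft_force: [-1.7, 0.4, 0.2]
grip_width: 0.288
finger_force: 49.7
```

>>> jog_arm(rows=[[[0, 0, 1], 0], [[0, 0, 2], 0], [[0, 0, 3], 0], [[0, 0, 4], 0], [[0, 0, 4], 0]])

```text
clock: 10.75
eef_pos: [0.483, 0.2334, 0.2088]
eef_rot: [-3.141, -0.0, 2.872]
ft_force: [1.0, 0.4, -1.2]
grip_width: 0.286
finger_force: 49.4
```

>>> jog_arm(rows=[[[0, 0, 1], 0], [[0, 0, 2], 0], [[0, 0, 3], 0], [[0, 0, 4], 0], [[0, 0, 4], 0], [[0, 0, 4], 0]])

```text
clock: 11.25
eef_pos: [0.4833, 0.2334, 0.2054]
eef_rot: [3.142, 0.0, 2.872]
ft_force: [-1.0, -1.0, 0.6]
grip_width: 0.281
finger_force: 49.7
```

>>> jog_arm(rows=[[[0, 0, 1], 0], [[0, 0, 1.5], 0], [[0, 0, 2], 0], [[0, 0, 2], 0], [[0, 0, 2], 0]])

```text
clock: 11.67
eef_pos: [0.4835, 0.2334, 0.2041]
eef_rot: [3.141, 0.001, 2.871]
ft_force: [-1.8, -1.0, 9.0]
grip_width: 0.283
finger_force: 50.5
```

>>> jog_arm(rows=[[[0, 0, 0.5], 0], [[0, 0, 1], 0], [[0, 0, 1.5], 0], [[0, 0, 1.5], 0], [[0, 0, 1.5], 0]])

```text
clock: 12.08
eef_pos: [0.4836, 0.2335, 0.2032]
eef_rot: [3.14, 0.001, 2.871]
ft_force: [-4.4, -2.6, 15.0]
grip_width: 0.285
finger_force: 51.9
```

Firmly seated: contact began at TCP z of about 0.2055, as predicted for home. Now easing off and then tugging gradually.

>>> jog_arm(rows=[[[0.5, 0, -1], 0], [[0.5, 0, -2], 0], [[0.5, 0, -3], 0], [[0.5, 0, -4], 0], [[0.5, 0, -5], 0], [[0.5, 0, -5], 0]])

```text
clock: 12.58
eef_pos: [0.4826, 0.2338, 0.2067]
eef_rot: [-3.142, -0.0, 2.872]
ft_force: [0.4, 0.4, -0.6]
grip_width: 0.281
finger_force: 49.6
```

>>> jog_arm(rows=[[[0, 0, -0.5], 0], [[0, 0, -1], 0], [[0, 0, -1.5], 0], [[0, 0, -2], 0], [[0, 0, -2], 0]])

```text
clock: 13.0
eef_pos: [0.4826, 0.2337, 0.2087]
eef_rot: [-3.141, -0.0, 2.872]
ft_force: [0.3, -0.1, -2.5]
grip_width: 0.282
finger_force: 49.4
```

>>> jog_arm(rows=[[[0, 0, -0.5], 0], [[0, 0, -1], 0], [[0, 0, -1], 0], [[0, 0, -1], 0]])

```text
clock: 13.33
eef_pos: [0.4825, 0.2336, 0.2095]
eef_rot: [-3.141, -0.0, 2.872]
ft_force: [0.6, 1.6, -7.0]
grip_width: 0.282
finger_force: 49.4
```

>>> jog_arm(rows=[[[0, 0, -0.4], 0], [[0, 0, -0.7], 0], [[0, 0, -0.7], 0], [[0, 0, -0.7], 0]])

```text
clock: 13.67
eef_pos: [0.4824, 0.2336, 0.2102]
eef_rot: [-3.141, -0.0, 2.872]
ft_force: [1.2, 0.3, -9.2]
grip_width: 0.28
finger_force: 49.5
```

>>> jog_arm(rows=[[[0, 0, -0.3], 0], [[0, 0, -0.3], 0], [[0, 0, -0.3], 0], [[0, 0, -0.3], 0]])

```text
clock: 14.0
eef_pos: [0.4825, 0.2336, 0.2106]
eef_rot: [-3.141, -0.0, 2.872]
ft_force: [0.8, 1.4, -11.3]
grip_width: 0.28
finger_force: 49.6
```

>>> jog_arm(rows=[[[0, 0, 0], 0], [[0, 0, 0], 0], [[0, 0, 0], 0], [[0, 0, 0], 0], [[0, 0, 0], 0], [[0, 0, 0], 0], [[0, 0, 0], 0], [[0, 0, 0], 0]])

```text
clock: 14.67
eef_pos: [0.4826, 0.2336, 0.2107]
eef_rot: [-3.141, -0.0, 2.872]
ft_force: [-0.6, 0.8, -13.5]
grip_width: 0.286
finger_force: 49.7
```

>>> jog_arm(rows=[[[0, 0, 0.3], 0], [[0, 0, 0.3], 0], [[0, 0, 0.3], 0], [[0, 0, 0.3], 0], [[0, 0, 0.3], 0], [[0, 0, 0.3], 0]])

```text
clock: 15.17
eef_pos: [0.4827, 0.2336, 0.2105]
eef_rot: [-3.142, -0.0, 2.872]
ft_force: [-1.5, 0.3, -11.6]
grip_width: 0.288
finger_force: 49.8
```

>>> jog_arm(rows=[[[0, 0, 0], 0], [[0, 0, 0], 0], [[0, 0, 0], 0], [[0, 0, 0], 0], [[0, 0, 0], 0], [[0, 0, 0], 0]])

```text
clock: 15.67
eef_pos: [0.4827, 0.2336, 0.2105]
eef_rot: [-3.142, -0.0, 2.872]
ft_force: [-1.2, -0.5, -11.5]
grip_width: 0.289
finger_force: 49.8
```

>>> jog_arm(rows=[[[0, 0, 0], 0], [[0, 0, 0], 0], [[0, 0, 0], 0], [[0, 0, 0], 0], [[0, 0, 0], 0], [[0, 0, 0], 0]])

```text
clock: 16.17
eef_pos: [0.4827, 0.2336, 0.2105]
eef_rot: [-3.142, -0.0, 2.872]
ft_force: [-0.7, -0.6, -12.6]
grip_width: 0.286
finger_force: 49.9
```

The catch held at about 11 N net for over 1.5 s. I'll set it back down onto the seat, then release.

>>> jog_arm(rows=[[[0, 0, 1], 0], [[0, 0, 2], 0], [[0, 0, 3], 0], [[0, 0, 4], 0], [[0, 0, 5], 0], [[0, 0, 6], 0], [[0, 0, 6.5], 0], [[0, 0, 6.5], 0], [[0, 0, 6.5], 0]])

```text
clock: 16.92
eef_pos: [0.4835, 0.234, 0.2047]
eef_rot: [3.14, 0.001, 2.872]
ft_force: [0.9, -0.4, 5.5]
grip_width: 0.288
finger_force: 51.3
```

>>> jog_arm(rows=[[[0, 0, 0], 0], [[0, 0, 0], 0], [[0, 0, 0], 0], [[0, 0, 0], 0], [[0, 0, 0], 0], [[0, 0, 0], 0], [[0, 0, 0], 0], [[0, 0, 0], 0], [[0, 0, 0], 0], [[0, 0, 0], 0]], claw=70)

```text
clock: 17.75
eef_pos: [0.4827, 0.2337, 0.204]
eef_rot: [3.142, 0.0, 2.872]
ft_force: [0.1, -0.6, 0.1]
grip_width: 0.821
finger_force: 0.0
```

>>> jog_arm(rows=[[[0, 0, -10], 0], [[0, 0, -30], 0], [[0, 0, -60], 0], [[0, 0, -95], 0], [[-35, 10, -100], 0], [[-70, 20, -100], 0], [[-90, 25, -100], 0], [[-90, 25, -100], 0], [[-90, 25, -100], 0], [[-90, 25, -100], 0]])

```text
clock: 18.58
eef_pos: [0.5756, 0.2338, 0.3042]
eef_rot: [-3.141, -0.001, 2.872]
ft_force: [-0.5, 0.8, -0.0]
grip_width: 0.82
finger_force: 0.0
```

```bash
python3 - <<'E'
from h import *
s=read_state();print(s["eef_pos"],s["ft_force"],s["grip_width"])
a=get_image("scene");b=get_image("wrist")
f=lambda i,u,v,r:cv2.resize(i[v-r:v+r,u-r:u+r,::-1],(400,400),interpolation=cv2.INTER_CUBIC)
cv2.imwrite("pics/s7.png",np.hstack([f(a,428,180,40),f(b,265,165,100)]))
E
```

```text
[0.5755509  0.23379235 0.3042142 ] [-0.54395899  0.81674571 -0.0312951 ] 0.8196728237189445
```

View pics/s7.png

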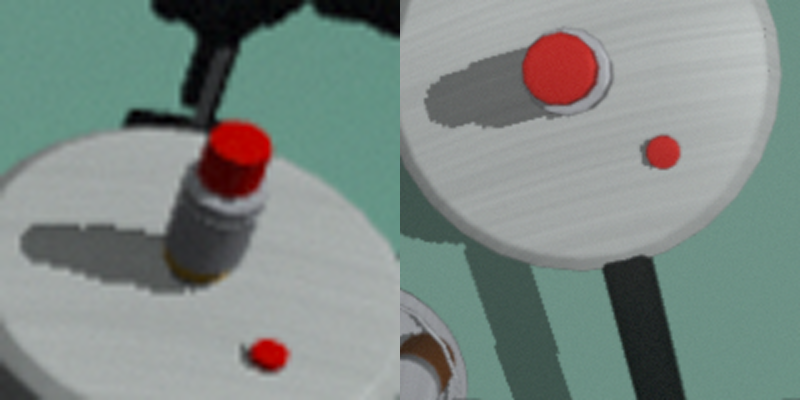

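The weight stands upright on the gold flange (scene crop (210,230)), and the gripper is clear of it.

```bash
python3 -c "
from cell import *
print(finish_job())"
```

```text
the job is handed in; nothing more can be done
None
```

The vent weight is snapped fully home on the pipe and was released standing upright; the catch held a tug of about 11 N for over 1.5 s (highest reading 13.5 N), and the job was handed in at about 19 s.

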